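# Hold the grinder lid on its half-turn pulse mark

### The arm

A 6-joint arm with a two-finger parallel gripper is mounted at the origin on a cart in front of the work surface, level with it; the furniture and walls round the work are solid. World frame = base frame: x ahead of the robot, y to its left, z up, the work surface at z = 0. Lengths are in m, angles in rad, forces in N, time in s.
With the tool pointing down it reaches from about 0.35 to 0.85 m from the base axis. Payload 8.1 kg.
Tool frame: the origin (TCP) lies at the centre of the arm's flange, where the gripper is bolted on; the fingertips stand 186 mm ahead of it and the grasp point (between the pads) lies 167 mm ahead of it (robot.grasp_offset is the distance from the TCP to the grasp point, in m); z points along the fingers, y is the line along which they close (so a half turn about z gives the same grasp; the last joint's range is limited). The gripper opens to 93 mm and grips with 3 to 60 N. Pads are 15 mm wide; open, the fingers measure 128 mm over their backs; the gripper's body (75 mm by 188 mm) begins 65 mm behind the grasp point.
Start: joints at [1.139, 0.13, 1.488, -0, 1.523, -0.085], TCP at [0.204, 0.564, 0.405] pointing down, gripper open.
Joint ranges: [-2.96, 2.96], [-0.89, 2.26], [0.02, 2.5], [-1.34, 4.48], [0, 2.73], [-2.66, 2.66]. Speed limits (rad/s): [2.39, 2.39, 2.79, 3.14, 3.14, 3.14].

### API

Orientations are given as a rotation vector (axis times angle).
In Python, from plant import robot gives the robot as it stands.
- The arm moves only by the tool drive_tool, never from a script. Its argument "moves" is one flat list of numbers, 7 for each row, row after row: the finger opening in mm, from 0 to 93, then the shift along the tool's x, y, z in mm, then the turn, a rotation vector about the tool's x, y, z in degrees. A call has 1 to 8 rows; each row shifts and turns the commanded pose from where the row before left it, along the tool's axes as they then stand; what a row does not reach is not made up. A row lasts 1/10 s, in which the tool goes at most 50 mm and 8.59 degrees, less where a joint would pass 70% of its speed; a pose out of reach is approached as far as the arm can. A call is refused whole if a number of a shift passes 50 or a number of a turn 8.59, either way. A call with a gripper value outside its range is refused whole. The fingers move at their own pace and stop on an object; "grip_force" is the grip in N (left out, the last holds). Time passes only in rows, so rows that do not move let the fingers close. It gives the time, the measured TCP pose, the force, the opening and the grip force at its end, in the units of the state.
- robot.read_state(): the state, without advancing time (a new reading comes with each control period).
- robot.read_camera(name): name is "side" or "top" or "wrist"; returns a dict with "color" (384x512x3 uint8, red, green, blue), "depth" (384x512 float32, m along the optical axis (not along the pixel's ray), 0 where there is no reading), "mtx" (3x3 intrinsics, pixels), "R" (3x3) and "t" (3): a world point X has camera coordinates R X + t. Camera axes: x right, y down, z forward; pixel columns grow to the right and rows downward; lengths in m; the calibration is good to about 2 mm. A picture is of the moment at which its call begins.
- robot.close_job(): hands the job in; it is judged then, once.
The state is a dict: "t": time; "q": joint angles; "dq": joint speeds; "joint_torque": joint torques, N m; "tool_pos": TCP position; "orientation": TCP orientation; "force": force on the tool from outside, world axes, zero at the start; "wrist_torque": the same for the moment, N m; "opening": finger opening in m; "gripper_force": force on a finger pad.
Only numpy, scipy, OpenCV 4.12 (cv2) and the standard library are available. Lean on these libraries where they do the work, as an engineer would, in place of code of your own. Each camera call takes 0.05 s, during which the arm holds its last target. There are 200 camera calls.

### The job

Take the pale spice-grinder lid off its drying stand and drop its two green lugs fully home into the two slots of the white grinder base. Then twist the lid clockwise (seen from above) to the orange half-way mark, well short of the red mark where it would click locked, and finish while still gripping the lid there, because a spring turns it back if you let go. Leave the spice jar, the fish tin and the teaspoon where they are.

Things in the scene. Friction and masses are not known exactly. Their poses are not given: they have to be found in the camera images.
- lid_grip (a point): Point to grip on the loose lid's black bar, on the lid's axis, 64 mm above its foot. The bar is 44 mm long (along x), 18 mm wide (along y: grip across this) and spans 40 to 80 mm above the foot, on the lid's flat top. z is up the lid's axis. A half turn about z gives the same lid.
- lid: The loose lid, 120 g: pale hollow hood, 68 mm outside diameter, 40 mm high, hollow 35 mm deep. Origin at the centre of its foot. Two green lugs at the foot stick out along +x and -x to 40.5 mm from the axis, 12 mm wide, 6 mm high; a green dash on the top shows each lug's direction.
- grinder: White round grinder base, fixed, 95 mm diameter, 94 mm high; origin at the centre of its underside, z up. The black flange on top has a 73 mm round hole and two 16 mm wide slots along +x and -x, reaching 44 mm from the axis (green mark behind each). Orange marks 30 degrees clockwise of the slots: half-way; red marks at 60 degrees: lock. A half turn gives the same base.
- socket (a point): Seat in the grinder base, on its axis, 80 mm above the worktop and 13.5 mm below the flange's top: the centre of the lid's foot rests here when home (grip point then 144 mm above the worktop). Axes as the base. Lugs turned under the 5 mm thick flange cannot be lifted out; they have 2.5 mm vertical play.
- twist (a joint): Turn (rad) of the spring-loaded ring under the flange that the lid's lugs carry round: 0 at the slots, grows clockwise seen from above, 0.52 at the orange half-way mark, clicks locked from 0.90, stop at 1.05. The lugs have 0.05 rad of play in it, so it reads a little less than the lid's own turn. A spring of 0.22 N m per rad drives it back to 0.
- stand: Fixed low drying stand: grey disc, 88 mm diameter, with an upright wooden peg, 49 mm high, its head 30 mm wide; origin at the centre of the underside. The lid starts right way up over the peg, its inner top resting on the peg's head, foot 14 mm above the worktop. Lift it straight up over 40 mm to clear.
- spice_a: Bystander: spice jar with a red cap, 45 mm diameter, 108 mm high, standing; origin at the centre of its underside.
- tin_fish: Bystander: round turquoise fish tin, 86 mm diameter, 40 mm high; origin at the centre of its underside.
- teaspoon: Bystander: steel teaspoon lying flat, 130 mm long along its x, 26 mm wide; origin under its centre.
Mind the look-alikes: they are no part of the job. Leave any yellow look-alike of the lid alone.

How it is judged:
On the way, in this order (a step that is already met when the one before it is completed fails the run):
1. the lid is lifted clear of the drying stand, upright (z of lid_grip in the frame of stand above 0.12 m and angle between lid_grip's own z axis and vertical below 0.3 rad), for 0.1 s.
2. the lid's lugs are fully home in the slots, not yet turned (z of lid_grip in the frame of grinder between 0.139 and 0.1475 m and horizontal distance between lid_grip and socket below 0.006 m and angle between lid_grip's own z axis and vertical below 0.1 rad and value of joint twist below 0.2 rad), for 0.1 s.
At the end, for the whole second after the job is handed in: The lid sits home in the grinder base (foot within 3.5 mm of the seat's height, within 6 mm of its axis, upright within 0.1 rad), turned so that the twist joint reads 0.35 to 0.70 rad and is still, and the fingers still grip the lid with over 2 N (z of lid_grip in the frame of grinder between 0.139 and 0.1475 m and horizontal distance between lid_grip and socket below 0.006 m and angle between lid_grip's own z axis and vertical below 0.1 rad and value of joint twist between 0.35 and 0.7 rad and velocity of joint twist between -0.1 and 0.1 rad/s and contact force between the fingers and lid above 2 N); the arm keeps its last pose, push and grip.
It fails at once if the lid is turned so far that it clicks locked (value of joint twist above 0.9 rad).
It fails at once if a bystander is pushed away or knocked over (distance of any of spice_a, tin_fish, teaspoon from where it was at the start of the episode above 0.03 m or angle between spice_a's own z axis and vertical above 0.4 rad).
It also fails if it takes over 40 s, if anything falls off the work surface, if the arm or the gripper's body presses on something with over 40 N, if the wrist force passes 120 N, or if a joint passes its speed limit or range.

## Working session

There is one attempt and no reset: what is moved stays moved. The work goes in short steps, Python scripts to look and compute and a tool call to move; the robot and the scene stay as the last step left them, time stands still between calls to the robot, and variables do not carry over. Pictures are saved under pics/ and viewed, at most 10 in all, crops included, and the job is handed in when it is done.

Besides the shell and the picture viewer there is one more tool, called after ">>>" as name(argument=value, ...) on one line, values as JSON. drive_tool: Moves the arm, as the interface text tells. Its arguments: {"type":"object","properties":{"moves":{"type":"array","items":{"type":"number"}},"grip_force":{"type":"number"}},"required":["moves"]}

```bash
mkdir -p pics
cat > h.py <<'E'
import numpy as np, cv2
from plant import robot
def world(c):
    d=c["depth"]; v,u=np.mgrid[:d.shape[0],:d.shape[1]]
    K=c["mtx"]; p=np.stack([(u-K[0,2])/K[0,0]*d,(v-K[1,2])/K[1,1]*d,d],-1)
    w=(p-c["t"])@c["R"]; w[d==0]=np.nan
    return w
E
python3 - <<'E'
from h import *
for n in ("top","side"):
    c=robot.read_camera(n); np.savez(n+"0.npz",**c)
    cv2.imwrite(f"pics/{n}0.png",c["color"][...,::-1])
s=robot.read_state(); print({k:np.round(v,3) for k,v in s.items()})
E
```

```text
{'t': np.float64(0.1), 'q': array([ 1.139,  0.131,  1.489,  0.   ,  1.523, -0.085]), 'dq': array([-0.001, -0.001,  0.   ,  0.001, -0.001,  0.   ]), 'joint_torque': array([ 0.0000e+00, -5.6134e+01, -4.9309e+01,  7.7000e-02,  2.9000e-02,
       -0.0000e+00]), 'tool_pos': array([0.204, 0.564, 0.404]), 'orientation': array([-5.420e-01, -3.094e+00,  2.000e-03]), 'force': array([0.164, 0.462, 0.46 ]), 'wrist_torque': array([0.027, 0.013, 0.031]), 'gripper_force': np.float64(0.0), 'opening': np.float64(0.093)}
```

View pics/top0.png

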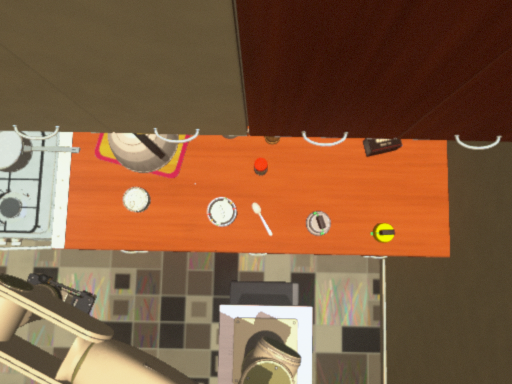

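View pics/side0.png

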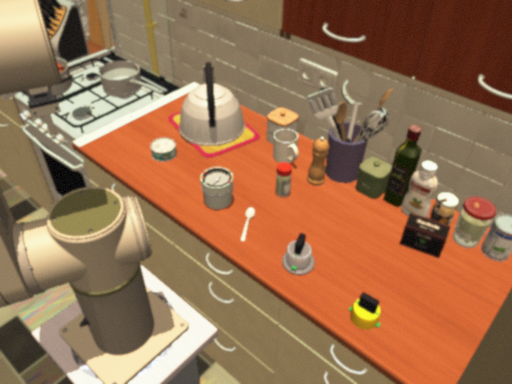

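Candidates for the lid: the pale hood with the black bar at top (318,222) / side (299,257), and the yellow hood at top (384,232) / side (366,312). The pale one fits; the yellow one is the look-alike. The grinder base is at top (222,211), and the fish tin at (136,199). I'll confirm this in an enlarged crop and measure.

Run:
```python
from h import *
t=dict(np.load("top0.npz")); s=dict(np.load("side0.npz"))
A=cv2.resize(t["color"][190:245,195:345],None,fx=5,fy=5,interpolation=cv2.INTER_CUBIC)
B=cv2.resize(s["color"][160:285,190:340],None,fx=2.4,fy=2.4,interpolation=cv2.INTER_CUBIC)
im=np.zeros((275+300,750,3),np.uint8); im[:275]=A; im[275:,:360]=B
cv2.imwrite("pics/crop.png",im[...,::-1])
w=world(t)
for n,(u,v) in dict(lid=(318,222),grinder=(222,211),tin=(136,199),jar=(260,166),spoon=(262,218),yellow=(384,232)).items():
    print(n,np.round(w[v,u],3))
for n,(u,v,lo,hi) in dict(lid=(318,222,.035,.075),bar=(318,222,.08,.12),flange=(222,211,.085,.11)).items():
    m=np.zeros(w.shape[:2],bool); m[v-18:v+18,u-18:u+18]=1
    m&=(w[...,2]>lo)&(w[...,2]<hi); p=w[m]; print(n,len(p),p.mean(0).round(4),((p.min(0)+p.max(0))/2).round(4),p.min(0).round(3),p.max(0).round(3))
print(t["mtx"],-t["R"].T@t["t"])
ws=world(s)
for n,(u,v,lo,hi) in dict(bar=(299,245,.075,.12),flange=(217,180,.085,.11)).items():
    m=np.zeros(w.shape[:2],bool); m[v-28:v+28,u-28:u+28]=1
    m&=(ws[...,2]>lo)&(ws[...,2]<hi); p=ws[m]; print("side",n,len(p),p.mean(0).round(4),((p.min(0)+p.max(0))/2).round(4),p.min(0).round(3),p.max(0).round(3))
```

```text
lid [ 0.436 -0.17   0.078]
grinder [0.465 0.151 0.089]
tin [0.504 0.454 0.035]
jar [0.616 0.028 0.105]
spoon [0.449 0.018 0.012]
yellow [ 0.407 -0.39   0.079]
lid 229 [ 0.4356 -0.175   0.0532] [ 0.4361 -0.1788  0.0536] [ 0.404 -0.211  0.035] [ 0.469 -0.146  0.072]
bar 76 [ 0.4367 -0.1782  0.0932] [ 0.4369 -0.1787  0.0913] [ 0.416 -0.192  0.082] [ 0.458 -0.165  0.101]
flange 307 [0.4644 0.1533 0.0931] [0.4647 0.1524 0.0933] [0.418 0.107 0.085] [0.512 0.197 0.102]
[[434.24395992   0.         262.25304613]
 [  0.         434.24395992 195.77952862]
 [  0.           0.           1.        ]] [0.34862836 0.02301818 1.52806599]
side bar 132 [ 0.4323 -0.1804  0.0912] [ 0.4365 -0.1781  0.0873] [ 0.415 -0.192  0.075] [ 0.458 -0.164  0.099]
side flange 375 [0.461  0.1507 0.0933] [0.4633 0.1547 0.0932] [0.414 0.105 0.085] [0.512 0.204 0.101]
```

View pics/crop.png

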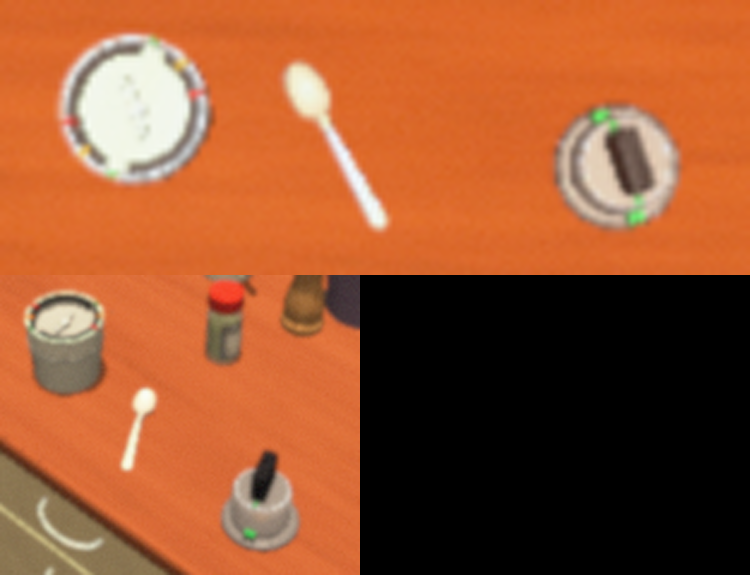

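The crop confirms it: the pale lid (crop 617,165), with its green lugs and bar at about +20° in world, sits on the grey stand. The grinder (crop 133,108) has its slots at about -17°, with the orange marks clockwise of them. I'll go over the grinder first and refine with the wrist camera.

>>> drive_tool(moves=[93,-38,-30,0,0,0,0,93,-38,-30,0,0,0,0,93,-38,-30,0,0,0,0,93,-38,-30,0,0,0,0,93,-38,-30,0,0,0,0,93,-38,-30,0,0,0,0,93,-38,-30,0,0,0,0,93,-38,-30,0,0,0,0])

```text
t: 0.9
tool_pos: [0.4087, 0.2334, 0.4045]
orientation: [-0.542, -3.094, 0.0]
force: [0.4, 0.0, 0.6]
opening: 0.093
gripper_force: 0.0
```

>>> drive_tool(moves=[93,-40,-29,0,0,0,0,93,-40,-29,0,0,0,0,93,0,0,0,0,0,0,93,0,0,0,0,0,0,93,0,0,0,0,0,0])

```text
t: 1.4
tool_pos: [0.4633, 0.1542, 0.4044]
orientation: [-0.541, -3.094, -0.0]
force: [0.2, 0.2, 0.1]
opening: 0.093
gripper_force: 0.0
```

Run:
```python
from h import *
s=robot.read_state(); print(s["tool_pos"],s["orientation"],s["q"],s["t"],s["dq"])
c=robot.read_camera("wrist"); np.savez("wg.npz",**c)
cv2.imwrite("pics/wg.png",c["color"][...,::-1]); print(c["R"],-c["R"].T@c["t"])
```

```text
[0.46326575 0.15424403 0.40440047] [-5.41122917e-01 -3.09366684e+00 -2.40400508e-04] [ 2.16152475e-01 -1.75504895e-01  1.79010232e+00  5.05557375e-04
  1.52782306e+00 -1.00834305e+00] 1.4 [ 0.02187089 -0.00488504  0.00123194 -0.00170845 -0.00160671 -0.00291492]
[[ 3.39218704e-01  9.40707478e-01  3.35315296e-04]
 [ 9.04361910e-01 -3.26210592e-01  2.75165741e-01]
 [ 2.58959854e-01 -9.30381197e-02 -9.61396746e-01]] [0.39103243 0.18023264 0.3844828 ]
```

View pics/wg.png

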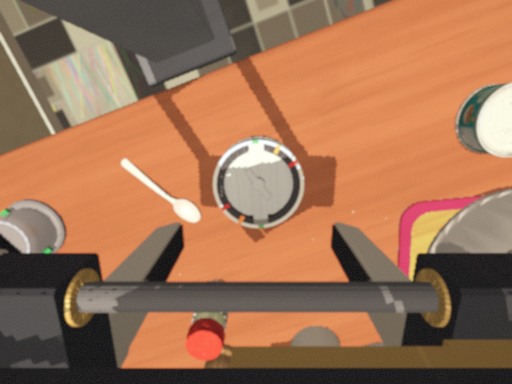

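The grinder is at (258,183) in the wrist view, with its green marks at about (254,140) and (262,226). Next I'll fit the ring centre and the slot direction.

```bash
cat >> h.py <<'E'
def ray(c,uv,z):
    uv=np.asarray(uv,float); K=c["mtx"]; d=np.c_[(uv-K[[0,1],[2,2]])/K[[0,1],[0,1]],np.ones(len(uv))]@c["R"]
    o=-c["R"].T@c["t"]; return o+d*((z-o[2])/d[:,2])[:,None]
def hsv(c): return cv2.cvtColor(c["color"],cv2.COLOR_RGB2HSV)
def blobs(mask,n=2,amin=3):
    k,l,st,ce=cv2.connectedComponentsWithStats(mask.astype(np.uint8)); i=[j for j in range(1,k) if st[j,4]>=amin]
    i=sorted(i,key=lambda j:-st[j,4])[:n]; return ce[i],st[i,4]
E
python3 - <<'E'
from h import *
c=dict(np.load("wg.npz")); h=hsv(c); w=world(c)
roi=np.zeros(h.shape[:2],bool); roi[125:242,200:315]=1
for nm,lo,hi in (("green",40,85),("orange",14,28),("red",0,6)):
    ce,a=blobs(roi&(h[...,0]>=lo)&(h[...,0]<=hi)&(h[...,1]>(90 if nm=="green" else 130))&(h[...,2]>100)&(w[...,2]>.08),3)
    p=ray(c,ce,.0935); print(nm,ce.round(1),a,p.round(4)); d=p[1]-p[0]; print(p[:2].mean(0).round(4),np.degrees(np.arctan2(d[1],d[0])))
m=roi&(w[...,2]>.088)&(w[...,2]<.1); p=w[m]
u=np.argwhere(m)[:,::-1].astype(np.float32)
(cc,r)=cv2.minEnclosingCircle(p[:,:2].astype(np.float32)); print("circle",cc,r,np.median(p[:,2]),len(p))
# fit ellipse on outer contour at flange height
cn=max(cv2.findContours(m.astype(np.uint8),cv2.RETR_EXTERNAL,cv2.CHAIN_APPROX_NONE)[0],key=len)[:,0]
q=ray(c,cn,.094)[:,:2]; A=np.c_[2*q,np.ones(len(q))]; s=np.linalg.lstsq(A,(q**2).sum(1),rcond=None)[0]
print("ring",s[:2],np.sqrt(s[2]+s[:2]@s[:2]))
E
```

```text
green [[261.  226.3]] [3] [[0.5084 0.1426 0.0935]]Traceback (most recent call last):
  File "<stdin>", line 6, in <module>
IndexError: index 1 is out of bounds for axis 0 with size 1
```

Run:
```python
from h import *
c=dict(np.load("wg.npz")); h=hsv(c); w=world(c)
roi=np.zeros(h.shape[:2],bool); roi[125:242,200:315]=1
m=roi&(w[...,2]>.088)&(w[...,2]<.1)
cn=max(cv2.findContours(m.astype(np.uint8),cv2.RETR_EXTERNAL,cv2.CHAIN_APPROX_NONE)[0],key=len)[:,0]
q=ray(c,cn,.094)[:,:2]; A=np.c_[2*q,np.ones(len(q))]; s=np.linalg.lstsq(A,(q**2).sum(1),rcond=None)[0]
ctr=s[:2]; r=np.hypot(*(q-ctr).T); print("ring",ctr,np.sqrt(s[2]+ctr@ctr),r.min(),r.max())
v,u=np.nonzero(roi); P=ray(c,np.c_[u,v],.0935)[:,:2]-ctr; rr=np.hypot(*P.T); th=np.degrees(np.arctan2(P[:,1],P[:,0]))
rgb=c["color"][v,u].astype(int); g=rgb[:,1]-np.maximum(rgb[:,0],rgb[:,2]); rd=rgb[:,0]-rgb[:,1]
k=(rr<.052)&(rr>.036)
for nm,val,T in (("green",g,15),("warm",rd,40)):
    kk=k&(val>T)&(rr<.047); o=np.argsort(th[kk]); print(nm,np.c_[th[kk],rr[kk]*1e3,val[kk],rgb[kk][:,1]][o].round(0).astype(int).tolist())
```

```text
ring [0.46382391 0.15553174] 0.04719546484779161 0.04545662130023457 0.04792921566676815
green [[-19, 46, 32, 157], [-19, 45, 27, 149], [-18, 46, 49, 150], [-17, 45, 38, 147], [-16, 46, 56, 151], [-16, 45, 41, 145], [-15, 46, 47, 155], [-15, 45, 35, 148], [-13, 46, 20, 169], [-13, 45, 16, 162], [161, 46, 20, 247], [161, 45, 20, 251], [161, 44, 17, 253], [162, 46, 51, 239], [162, 45, 47, 246], [162, 44, 27, 251], [163, 46, 71, 235], [163, 45, 64, 243], [163, 44, 32, 249], [164, 46, 77, 234], [165, 45, 68, 243], [165, 44, 33, 248], [166, 46, 76, 234], [166, 45, 67, 242], [166, 44, 34, 248], [167, 46, 59, 230], [167, 45, 50, 241], [167, 44, 29, 247], [168, 47, 25, 232], [168, 46, 20, 245]]
warm [[-81, 42, 47, 63], [-80, 40, 59, 52], [-80, 41, 80, 59], [-80, 39, 78, 53], [-79, 43, 79, 76], [-79, 40, 103, 60], [-79, 38, 72, 53], [-79, 44, 50, 145], [-79, 42, 119, 55], [-78, 39, 117, 57], [-78, 46, 52, 166], [-78, 43, 106, 81], [-78, 41, 134, 57], [-78, 45, 94, 112], [-77, 38, 114, 55], [-77, 42, 136, 59], [-77, 46, 94, 120], [-77, 40, 137, 60], [-77, 44, 131, 69], [-77, 38, 82, 54], [-76,
[... 1768 characters left out ...]
62], [103, 42, 130, 71], [103, 46, 97, 124], [103, 40, 140, 58], [103, 44, 133, 97], [103, 38, 102, 74], [104, 41, 140, 59], [104, 45, 132, 104], [104, 39, 142, 55], [104, 43, 146, 67], [104, 46, 100, 109], [104, 37, 51, 110], [104, 40, 140, 59], [104, 44, 138, 98], [105, 38, 124, 63], [105, 42, 140, 57], [105, 46, 105, 127], [105, 47, 71, 129], [105, 43, 128, 90], [105, 40, 139, 55], [105, 45, 83, 154], [106, 41, 130, 60], [106, 37, 75, 90], [106, 46, 55, 170], [106, 42, 117, 73], [106, 39, 121, 58], [106, 44, 64, 155], [106, 40, 119, 58], [107, 42, 105, 58], [107, 38, 79, 67], [107, 43, 53, 128], [107, 39, 96, 53], [108, 41, 82, 56], [108, 42, 48, 82], [108, 39, 59, 54], [108, 40, 53, 56]]
```

>>> drive_tool(moves=[93,-12.6,-46,0,0,0,0,93,-12.6,-46,0,0,0,0,93,-12.6,-46,0,0,0,0,93,-12.6,-46,0,0,0,0,93,-12.6,-46,0,0,0,0,93,-12.6,-46,0,0,0,0,93,-12.6,-46,0,0,0,0,93,0,0,0,0,0,-8])

```text
t: 2.25
tool_pos: [0.4367, -0.1824, 0.4048]
orientation: [0.328, 3.124, -0.003]
force: [0.9, 0.6, 0.5]
opening: 0.0926
gripper_force: 0.0
```

>>> drive_tool(moves=[93,0,0,0,0,0,-8,93,0,0,0,0,0,-8,93,0,0,0,0,0,-8,93,0,0,0,0,0,-8,93,0,0,0,0,0,0,93,0,0,0,0,0,0])

```text
t: 2.85
tool_pos: [0.4376, -0.1782, 0.4047]
orientation: [-0.546, 3.094, 0.0]
force: [-0.3, 0.4, -0.3]
opening: 0.0929
gripper_force: 0.0
```

Run:
```python
from h import *
s=robot.read_state(); print(s["tool_pos"],s["orientation"],s["q"],s["t"])
c=robot.read_camera("wrist"); np.savez("wl.npz",**c)
cv2.imwrite("pics/wl.png",c["color"][...,::-1])
w=world(c); near=np.hypot(w[...,0]-.4365,w[...,1]+.178)<.05
m=near&(w[...,2]>.088)&(w[...,2]<.105); n,_=blobs(m,1)
p=w[m]; print("bartop",len(p),np.median(p[:,2]),p[:,:2].mean(0))
(ce,sz,a)=cv2.minAreaRect((p[:,:2]*1e3).astype(np.float32)); print("rect",ce,sz,a)
rgb=c["color"].astype(int); g=rgb[...,1]-np.maximum(rgb[...,0],rgb[...,2])
ce,a=blobs(near&(g>40),4); print(ce,a,[w[int(y),int(x)].round(4) for x,y in ce])
m=near&(w[...,2]>.048)&(w[...,2]<.06)&True; p=w[m]; print("toprim",len(p),((p.min(0)+p.max(0))/2).round(4), cv2.minEnclosingCircle(p[:,:2].astype(np.float32)))
```

```text
[ 0.43756698 -0.17819665  0.40474734] [-5.45642364e-01  3.09376405e+00  1.24771285e-04] [-4.95363497e-01 -2.21423312e-01  1.82932029e+00  1.12029086e-04
  1.53368228e+00 -2.41531026e+00] 2.85
bartop 672 0.09376210534851714 [ 0.43494493 -0.17641284]
rect (435.8937683105469, -176.00167846679688) (43.83193588256836, 17.865570068359375) 17.392704010009766
[[259.18604651 141.        ]
 [259.         154.5       ]] [43 14] [array([ 0.4012, -0.1888,  0.0202]), array([ 0.4118, -0.1851,  0.054 ])]
toprim 1526 [ 0.4355 -0.176   0.0539] ((0.4356214702129364, -0.17615443468093872), 0.0323047935962677)
```

View pics/wl.png

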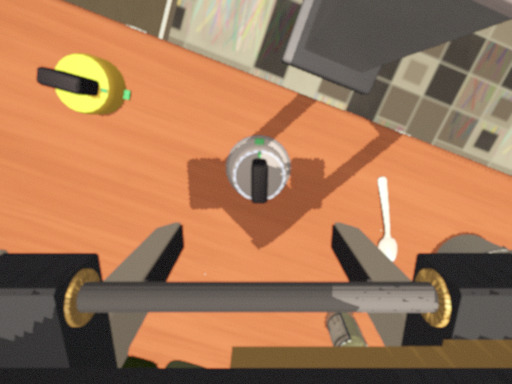

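The picture shows the lid at (259,170) with its bar vertical in the image, so it lines up with tool x and the fingers close across it. The yellow look-alike is at (85,82), out of the way. Descending to grip.

>>> drive_tool(moves=[93,1,1.4,40,0,0,0,93,0,0,40,0,0,0,93,0,0,40,0,0,0,93,0,0,25,0,0,0,93,0,0,13,0,0,0,93,0,0,0,0,0,0,0,0,0,0,0,0,0,0,0,0,0,0,0,0], grip_force=45)

```text
t: 3.7
tool_pos: [0.4368, -0.1788, 0.2488]
orientation: [-0.548, 3.091, -0.003]
force: [-1.0, 0.7, 0.5]
opening: 0.0814
gripper_force: 0.0
```

>>> drive_tool(moves=[0,0,0,0,0,0,0,0,0,0,0,0,0,0,0,0,0,0,0,0,0,0,0,0,0,0,0,0])

```text
t: 4.1
tool_pos: [0.4359, -0.1784, 0.247]
orientation: [-0.549, 3.093, -0.0]
force: [0.3, -0.3, 0.4]
opening: 0.0495
gripper_force: 0.0
```

>>> drive_tool(moves=[0,0,0,0,0,0,0,0,0,0,0,0,0,0,0,0,0,0,0,0,0,0,0,0,0,0,0,0,0,0,0,0,0,0,0,0,0,0,0,0,0,0,0,0,0,0,0,0,0])

```text
t: 4.8
tool_pos: [0.4358, -0.1783, 0.2467]
orientation: [0.549, -3.093, -0.0]
force: [0.2, 0.8, 0.4]
opening: 0.0175
gripper_force: 45.0
```

>>> drive_tool(moves=[0,0,0,-20,0,0,0,0,0,0,-35,0,0,0,0,0,0,-35,0,0,0,0,0,0,-35,0,0,0,0,0,0,-28,0,0,0,0,0,0,0,0,0,0,0,0,0,0,0,0,0])

```text
t: 5.5
tool_pos: [0.4359, -0.1784, 0.3998]
orientation: [-0.549, 3.092, -0.001]
force: [-0.4, 0.4, -1.4]
opening: 0.0178
gripper_force: 45.0
```

>>> drive_tool(moves=[0,-20,43.2,0,0,0,0,0,-20,43.2,0,0,0,0,0,-20,43.2,0,0,0,0,0,-20,43.2,0,0,0,0,0,-20,43.2,0,0,0,0,0,-20,43.2,0,0,0,0,0,-20,43.2,0,0,0,0,0,0,0,0,0,0,7])

```text
t: 6.3
tool_pos: [0.4622, 0.1586, 0.397]
orientation: [0.367, -3.116, -0.003]
force: [-0.1, -1.4, -1.2]
opening: 0.0178
gripper_force: 45.0
```

>>> drive_tool(moves=[0,0,0,0,0,0,7,0,0,0,0,0,0,7,0,0,0,0,0,0,7,0,0,0,0,0,0,8,0,0,0,0,0,0,0,0,0,0,0,0,0,0,0,0,0,0,0,0,0])

```text
t: 7.0
tool_pos: [0.4631, 0.1537, 0.3988]
orientation: [-0.429, -3.111, 0.001]
force: [-0.9, 0.1, -0.8]
opening: 0.0178
gripper_force: 45.0
```

Run:
```python
from h import *
s=robot.read_state(); print(s["tool_pos"],s["orientation"],s["q"],s["t"],s["opening"])
ims=[]
for n in ("wrist","top"):
    c=robot.read_camera(n); np.savez(n+"2.npz",**c); ims.append(c["color"] if n=="wrist" else cv2.resize(c["color"][185:235,190:255],None,fx=5,fy=5))
im=np.zeros((384,512+325,3),np.uint8); im[:,:512]=ims[0]; im[:250,512:]=ims[1]
cv2.imwrite("pics/hold.png",im[:,:800,::-1])
```

```text
[0.46305201 0.15370021 0.39877863] [-4.28578695e-01 -3.11081989e+00  8.71445947e-04] [ 2.15367929e-01 -1.73611053e-01  1.79865639e+00 -4.18456279e-05
  1.51804224e+00 -1.08160922e+00] 7.0 0.017834662166286718
```

View pics/hold.png

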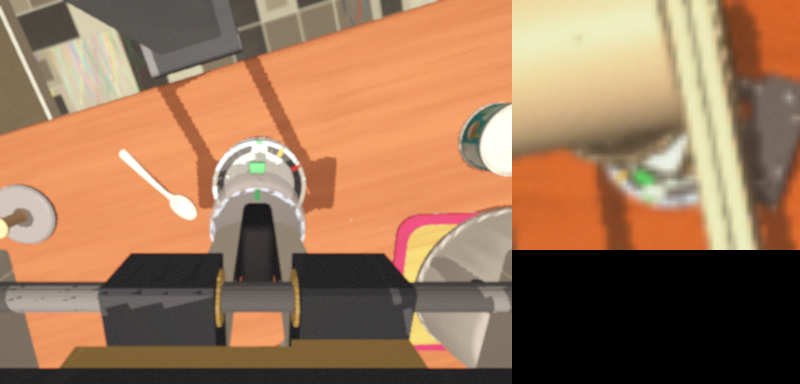

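The lid is held (lug at 258,168; dash at 257,196) above the grinder (slot mark near 259,140). I'll compare the two in this one image.

Run:
```python
from h import *
c=dict(np.load("wrist2.npz")); rgb=c["color"].astype(int); g=rgb[...,1]-np.maximum(rgb[...,0],rgb[...,2])
roi=np.zeros(g.shape,bool); roi[130:205,205:312]=1
ce,a=blobs(roi&(g>25),4); print(ce.round(1),a)
w=world(c); T=np.array([.46305,.1537]); th=np.radians(164.3); ex=np.array([np.cos(th),np.sin(th)]); ey=np.array([np.cos(th-np.pi/2),np.sin(th-np.pi/2)])
f=lambda p:np.c_[(p[:,:2]-T)@ex,(p[:,:2]-T)@ey]*1e3
for p,n in zip(ce,a): print(p.round(0),n,"depth pt",w[int(p[1]),int(p[0])].round(4),[ (z,f(ray(c,[p],z)).round(1).tolist()) for z in (.0935,.172,.206)])
# held lid body: top surface extent in tool axes
m=roi&(w[...,2]>.199)&(w[...,2]<.212); q=f(w[m]); print("lidtop",np.median(w[m][:,2]),q.min(0),q.max(0))
# lateral extent of lid top edges per row, and ring circle fit at flange height on visible outer contour
yb=[]; 
m=np.zeros_like(roi); m[130:185,200:320]=1; m&=(w[...,2]>.086)&(w[...,2]<.1)
cn=max(cv2.findContours(m.astype(np.uint8),0,1)[0],key=len)[:,0]
q=f(ray(c,cn,.094)); c0=f(np.array([[.4642,.1545,0]]))[0]; r=np.hypot(*(q-c0).T); q=q[(r>43)]
from scipy.optimize import least_squares
s=least_squares(lambda x:np.hypot(*(q-x).T)-47.2,c0,loss="soft_l1"); print("ring ctr tool xy mm",s.x,len(q), "world",T+(s.x[0]*ex+s.x[1]*ey)/1e3)
lw=roi.copy(); lw[:]=0; lw[160:205,200:320]=1; lw&=(w[...,2]>.165)&(w[...,2]<.212)
for r in (175,185,192,198): 
    u=np.nonzero(lw[r])[0]; 
    if len(u): print(r,u.min(),u.max(),f(ray(c,[[u.min(),r],[u.max(),r]],.206)).round(1).tolist())
```

```text
[[257.  167.3]
 [257.  195. ]
 [259.1 141.6]] [192  71  19]
[257. 167.] 192 depth pt [0.428  0.1626 0.172 ] [(0.0935, [[20.4, -0.3]]), (0.172, [[35.9, -0.2]]), (0.206, [[42.6, -0.2]])]
[257. 195.] 71 depth pt [0.4387 0.1604 0.2071] [(0.0935, [[-8.8, -0.2]]), (0.172, [[14.7, -0.2]]), (0.206, [[24.9, -0.2]])]
[259. 142.] 19 depth pt [0.4185 0.168  0.0932] [(0.0935, [[46.2, 1.8]]), (0.172, [[54.6, 1.3]]), (0.206, [[58.2, 1.1]])]
lidtop 0.2059430493772469 [ 16.65565626 -27.21823313] [31.79036481 27.56220286]
ring ctr tool xy mm [-0.28219472  1.89579567] 153 world [0.46383467 0.1554487 ]
175 237 278 [[37.8, -12.5], [37.8, 12.8]]
185 225 290 [[31.4, -20.1], [31.4, 20.4]]
192 219 295 [[26.9, -24.0], [26.9, 23.7]]
198 217 298 [[22.9, -25.4], [22.9, 25.7]]
```

>>> drive_tool(moves=[0,0.5,1,30,0,0,0,0,0,0,25,0,0,0,0,0,0,9,0,0,0,0,0,0,0,0,0,0,0,0,0,0,0,0,0])

```text
t: 7.6
tool_pos: [0.4634, 0.1549, 0.3368]
orientation: [0.433, 3.111, 0.001]
force: [0.4, 1.7, -0.5]
opening: 0.0178
gripper_force: 45.0
```

```bash
cat > look.py <<'E'
from h import *
import sys
from scipy.optimize import least_squares
from scipy.spatial.transform import Rotation as Ro
s=robot.read_state(); M=Ro.from_rotvec(s["orientation"]).as_matrix(); T=s["tool_pos"]; print("T",T.round(4),"xyaw",np.degrees(np.arctan2(M[1,0],M[0,0])).round(2),"t",s["t"],s["force"].round(1),"tilt",M[:2,2].round(4))
c=robot.read_camera("wrist"); rgb=c["color"].astype(int); g=rgb[...,1]-np.maximum(rgb[...,0],rgb[...,2])
w=world(c); f=lambda p:((p-T)@M)[:,:2]*1e3
roi=np.zeros(g.shape,bool); roi[90:230,190:320]=1
ce,a=blobs(roi&(g>25),4)
fz=T[2]-.2327
for p,n in zip(ce,a): print(p.round(1),n,w[int(p[1]),int(p[0])].round(3),[(round(z,3),f(ray(c,[p],z)).round(1).tolist()) for z in (.0935,fz+.006,fz+.04)])
m=roi&(w[...,2]>.086)&(w[...,2]<.0965)&(np.hypot(w[...,0]-.464,w[...,1]-.1545)<.052)
cn=max(cv2.findContours(m.astype(np.uint8),0,1)[0],key=len)[:,0]
q=f(ray(c,cn,.094)); c0=f(np.array([[.464,.1545,0]]))[0]; r=np.hypot(*(q-c0).T); q=q[r>43.5]
x=least_squares(lambda x:np.hypot(*(q-x).T)-47.2,c0,loss="soft_l1").x; print("ring",x.round(2),len(q))
cv2.imwrite(f"pics/{sys.argv[1]}.png",cv2.resize(c["color"][80:240,170:350],None,fx=4,fy=3.7)[...,::-1])
E
python3 look.py low1
```

```text
T [0.4634 0.1549 0.3368] xyaw 164.15 t 7.6 [ 0.4  1.7 -0.5] tilt [0.0011 0.0002]
[256.8 167.4] 183 [0.429 0.164 0.11 ] [(0.093, [[32.3, -0.2]]), (np.float64(0.11), [[35.6, -0.2]]), (np.float64(0.144), [[42.4, -0.2]])]
[256.9 195.1] 69 [0.439 0.161 0.146] [(0.093, [[9.4, -0.1]]), (np.float64(0.11), [[14.4, -0.1]]), (np.float64(0.144), [[24.7, -0.1]])]
[257.3 150. ] 34 [0.418 0.168 0.094] [(0.093, [[46.1, 0.2]]), (np.float64(0.11), [[48.4, 0.1]]), (np.float64(0.144), [[53.0, 0.1]])]
ring [0.28 0.41] 248
```

View pics/low1.png

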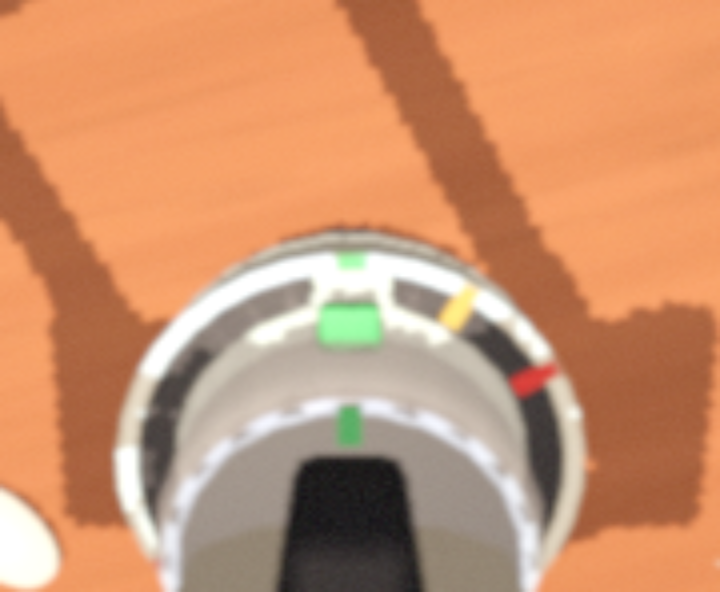

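The lug lines up with the slot to within about 0.5 mm laterally, and it needs about 1 mm along x. Lowering while watching the force.

>>> drive_tool(moves=[0,1,0.4,4,0,0,0,0,0,0,4,0,0,0,0,0,0,4,0,0,0,0,0,0,4,0,0,0,0,0,0,0,0,0,0,0,0,0,0,0,0,0])

```text
t: 8.25
tool_pos: [0.4621, 0.1555, 0.3196]
orientation: [-0.434, -3.111, 0.0]
force: [-0.1, -0.2, -0.7]
opening: 0.0181
gripper_force: 45.0
```

>>> drive_tool(moves=[0,0,0,2,0,0,0,0,0,0,2,0,0,0,0,0,0,2,0,0,0,0,0,0,0,0,0,0,0,0,0,0,0,0,0])

```text
t: 8.75
tool_pos: [0.4621, 0.1556, 0.3137]
orientation: [-0.434, -3.111, 0.0]
force: [-0.2, 0.6, -1.2]
opening: 0.0181
gripper_force: 45.0
```

>>> drive_tool(moves=[0,0,0,1,0,0,0,0,0,0,0,0,0,0,0,0,0,0,0,0,0])

```text
t: 9.05
tool_pos: [0.4622, 0.1555, 0.3128]
orientation: [0.434, 3.112, -0.0]
force: [0.4, 0.5, -0.7]
opening: 0.0176
gripper_force: 45.0
```

>>> drive_tool(moves=[0,0,0,1,0,0,0,0,0,0,0,0,0,0,0,0,0,0,0,0,0])

```text
t: 9.35
tool_pos: [0.4623, 0.1556, 0.3126]
orientation: [0.434, 3.111, 0.0]
force: [-2.5, -0.4, 5.6]
opening: 0.0179
gripper_force: 45.0
```

Seated: there is contact at TCP z 0.3126, as expected. Backing off slightly and twisting clockwise.

>>> drive_tool(moves=[0,0,0,-0.7,0,0,0,0,0,0,0,0,0,0,0,0,0,0,0,0,4,0,0,0,0,0,0,4,0,0,0,0,0,0,4,0,0,0,0,0,0,4,0,0,0,0,0,0,0,0,0,0,0,0,0,0])

```text
t: 10.15
tool_pos: [0.4624, 0.1556, 0.3127]
orientation: [0.859, 3.021, 0.001]
force: [1.9, 1.0, 0.9]
opening: 0.0176
gripper_force: 45.0
```

```bash
python3 look.py tw1; python3 -c "
from plant import robot;s=robot.read_state();print(s['wrist_torque'])"
```

```text
T [0.4624 0.1556 0.3127] xyaw 148.25 t 10.15 [1.9 1.  0.9] tilt [0.0008 0.0003]
[254.7 169. ] 103 [0.432 0.172 0.085] [(0.093, [[35.9, -1.6]]), (np.float64(0.086), [[34.4, -1.7]]), (np.float64(0.12), [[41.4, -1.4]])]
[256.9 195. ] 68 [0.441 0.168 0.121] [(0.093, [[16.7, -0.1]]), (np.float64(0.086), [[14.4, -0.1]]), (np.float64(0.12), [[24.7, -0.1]])]
[239.4 159.6] 50 [0.419 0.168 0.095] [(0.093, [[42.7, -12.4]]), (np.float64(0.086), [[41.4, -12.8]]), (np.float64(0.12), [[47.2, -10.7]])]
ring [-0.68  0.21] 235
[ 0.11682014 -0.16234098  0.016871  ]
```

>>> drive_tool(moves=[0,0,0,0,0,0,4,0,0,0,0,0,0,4,0,0,0,0,0,0,4,0,0,0,0,0,0,4,0,0,0,0,0,0,0,0,0,0,0,0,0,0,0,0,0,0,0,0,0])

```text
t: 10.9
tool_pos: [0.4624, 0.1557, 0.3127]
orientation: [1.271, 2.872, 0.001]
force: [2.9, 2.6, 0.6]
opening: 0.018
gripper_force: 45.0
```

```bash
python3 look.py tw2; python3 -c "
from plant import robot;s=robot.read_state();print(s['wrist_torque'],s['tool_pos'],s['gripper_force'])"
```

```text
T [0.4624 0.1557 0.3127] xyaw 132.25 t 10.9 [2.9 2.6 0.6] tilt [0.0011 0.0005]
[257.  194.9] 72 [0.445 0.174 0.12 ] [(0.093, [[16.8, -0.1]]), (np.float64(0.086), [[14.5, -0.1]]), (np.float64(0.12), [[24.7, -0.1]])]
[256.4 171.2] 44 [0.44  0.18  0.086] [(0.093, [[34.4, -0.5]]), (np.float64(0.086), [[32.8, -0.5]]), (np.float64(0.12), [[40.0, -0.4]])]
[222.7 166.2] 35 [0.419 0.168 0.095] [(0.093, [[37.9, -24.3]]), (np.float64(0.086), [[36.5, -25.2]]), (np.float64(0.12), [[43.1, -21.0]])]
ring [-0.66  0.37] 233
[ 0.5043498 -0.7100833  0.0967336] [0.46238327 0.15570176 0.3126659 ] 44.996445178985596
```

View pics/tw2.png

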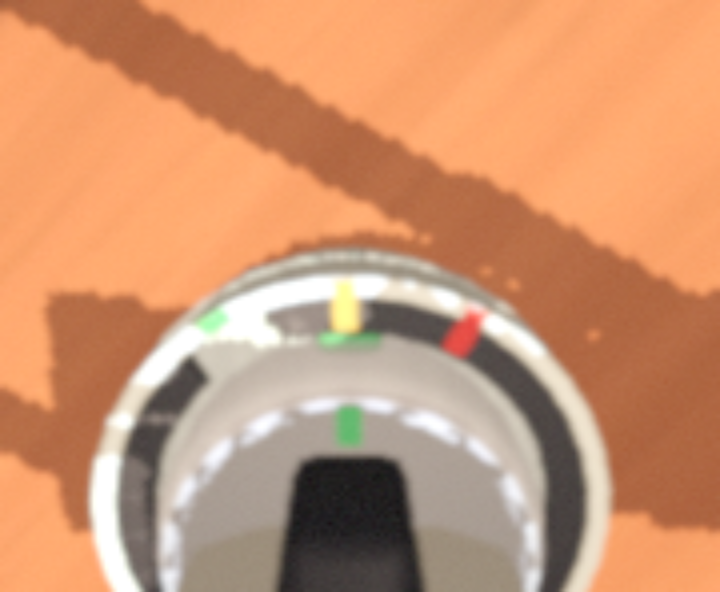

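The lug's dash (348,425) points at the orange mark (345,308), well short of red (463,335). The lug is under the flange and the grip is still 45 N, so I'm handing in.

```bash
python3 -c "
from plant import robot;print(robot.close_job())"
```

```text
the job is handed in; nothing more can be done
None
```

The lid is seated in the grinder base, turned about 32° clockwise to the orange half-way mark, and still gripped at 45 N; I handed the job in at about 11 s and it returned no verdict.

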